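Put the washed spice carousel back together

TASK

The rotating spice rack has been washed and lies in parts on the worktop. Put it together on its base from the bottom up, one part at a time: first the large tier, then the medium one, then the small one, and last the carry knob, each let down over the steel pin of the part below until it sits fully down and level. Do not drop any part, and leave the jars and the bowl where they stand.

Things in the scene. Friction and masses are not known exactly. Their poses are not given: they have to be found in the camera images.
- rack_base: Base of the rack: black disc 150 mm across, stuck to the worktop by a suction foot (cannot slide); its upper disc turns freely. In the middle a 26 mm hub with a flat shoulder 22 mm above the worktop, on which the large tier rests; on it an upright steel pin, 10 mm thick, 36 mm tall (last 10 mm tapered to 4 mm). Origin: centre of underside, on the worktop; z up.
- large_tier: Large tier: loose black round tray, 176 mm across, rim 18 mm high, 3 jar seats. Centre column 26 mm thick, solid from 38 mm to its flat shoulder at 70 mm (grip there); on it a steel pin, 10 mm thick, 36 mm tall (last 10 mm tapered to 4 mm). 13 mm bore up from the underside in two bushes (0-8 and 18-26 mm), free to 38 mm. 0.08-0.26 kg. Origin: centre of underside, z up.
- medium_tier: Medium tier: loose black round tray, 146 mm across, rim 18 mm high, 3 jar seats. Centre column 26 mm thick, solid from 38 mm to its flat shoulder at 70 mm (grip there); on it a steel pin, 10 mm thick, 36 mm tall (last 10 mm tapered to 4 mm). 13 mm bore up from the underside in two bushes (0-8 and 18-26 mm), free to 38 mm. 0.08-0.26 kg. Origin: centre of underside, z up.
- small_tier: Small tier: loose black round tray, 116 mm across, rim 18 mm high, 2 jar seats. Centre column 26 mm thick, solid from 38 mm to its flat shoulder at 54 mm (grip there); on it a steel pin, 10 mm thick, 36 mm tall (last 10 mm tapered to 4 mm). 13 mm bore up from the underside in two bushes (0-8 and 18-26 mm), free to 38 mm. 0.08-0.26 kg. Origin: centre of underside, z up.
- carry_knob: Carry knob: loose black fluted cylinder, 32 mm across, 40 mm tall, standing on the worktop, hole downward: 13 mm bore in two bushes (0-8 and 18-26 mm up), free to 38 mm. Slips without force or turning over the small tier's pin until it rests on that tier's shoulder. 0.04-0.07 kg. Origin: centre of underside, z up.
- jar_a: Bystander: glass jar with a red snap lid, 40 mm across and 58 mm tall, dark spice, standing loose on the worktop, 0.12 kg. Origin: centre of the underside; z up.
- jar_b: Bystander: second glass jar with a red snap lid, same sizes, white salt, standing loose on the worktop. Origin: centre of the underside; z up.
- bowl: Bystander: white porcelain bowl, 110 mm across and 50 mm high, standing loose on the worktop at the robot's right. Origin: centre of the underside; z up.

How it is judged:
On the way, in this order (a step that is already met when the one before it is completed fails the run):
1. the large tier is plugged on the base, level, fully down and let go (horizontal distance between large_tier and rack_base below 0.005 m and z of large_tier in the frame of rack_base between 0.018 and 0.026 m and angle between large_tier's own z axis and vertical below 0.06 rad and contact force between large_tier and the fingers below 0.2 N), for 0.2 s.
2. the medium tier is plugged on the large tier, level, fully down and let go (horizontal distance between large_tier and rack_base below 0.005 m and z of large_tier in the frame of rack_base between 0.018 and 0.026 m and angle between each of large_tier, medium_tier's own z axis and vertical below 0.06 rad and horizontal distance between medium_tier and large_tier below 0.005 m and z of medium_tier in the frame of large_tier between 0.066 and 0.074 m and contact force between medium_tier and the fingers below 0.2 N), for 0.2 s.
3. the small tier is plugged on the medium tier, level, fully down and let go (horizontal distance between large_tier and rack_base below 0.005 m and z of large_tier in the frame of rack_base between 0.018 and 0.026 m and angle between each of large_tier, medium_tier, small_tier's own z axis and vertical below 0.06 rad and horizontal distance between medium_tier and large_tier below 0.005 m and z of medium_tier in the frame of large_tier between 0.066 and 0.074 m and horizontal distance between small_tier and medium_tier below 0.005 m and z of small_tier in the frame of medium_tier between 0.066 and 0.074 m and contact force between small_tier and the fingers below 0.2 N), for 0.2 s.
At the end, for the whole second after the job is handed in: Large, medium and small tier and knob stand on the base in that order, each centred on the part below within 5 mm, within 4 mm of fully down, within 0.06 rad of upright, let go and at rest; jars and bowl upright, within 30 mm of their start (all of step 3 and contact force between each of large_tier, medium_tier, carry_knob and the fingers below 0.2 N and horizontal distance between carry_knob and small_tier below 0.005 m and z of carry_knob in the frame of small_tier between 0.05 and 0.058 m and angle between carry_knob's own z axis and vertical below 0.06 rad and linear speed of each of large_tier, medium_tier, small_tier, carry_knob below 0.02 m/s and angular speed of each of large_tier, medium_tier, small_tier, carry_knob below 0.2 rad/s and distance of each of jar_a, jar_b, bowl from where it was at the start of the episode below 0.03 m and angle between each of jar_a, jar_b, bowl's own z axis and vertical below 0.1 rad); the robot touches nothing.
It fails at once if a jar or the bowl is knocked over or shoved more than 30 mm (distance of any of jar_a, jar_b, bowl from where it was at the start of the episode above 0.03 m or angle between any of jar_a, jar_b, bowl's own z axis and vertical above 0.4 rad).
It fails at once if a tier or the knob is dropped (falls free faster than 0.7 m/s, about 25 mm of fall) ((linear speed of large_tier above 0.7 m/s and contact force between large_tier and the fingers below 0.05 N) or (linear speed of medium_tier above 0.7 m/s and contact force between medium_tier and the fingers below 0.05 N) or (linear speed of small_tier above 0.7 m/s and contact force between small_tier and the fingers below 0.05 N) or (linear speed of carry_knob above 0.7 m/s and contact force between carry_knob and the fingers below 0.05 N)).
It also fails if it takes over 128 s, if anything falls off the work surface, if the arm or the gripper's body presses on something with over 40 N, if the wrist force passes 120 N, or if a joint passes its speed limit or range.

ROBOT

A 6-joint arm with a two-finger parallel gripper is mounted at the origin on the work surface. World frame = base frame: x ahead of the robot, y to its left, z up, the work surface at z = 0. Lengths are in m, angles in rad, forces in N, time in s.
With the tool pointing down it reaches from about 0.35 to 0.725 m from the base axis. Payload 6 kg.
Tool frame: the origin (TCP) lies midway between the tips of the shut fingers; the grasp point (between the pads) lies 19 mm behind it; z points along the fingers, y is the line along which they close (so a half turn about z gives the same grasp; the last joint's range is limited). The gripper opens to 85 mm and grips with 20 to 120 N. Pads are 22 mm wide; open, the fingers measure 114 mm over their backs; the gripper's body (76 mm by 85 mm) begins 54 mm behind the grasp point. The pads swing forward as they close: fully open they stand 13 mm farther back than shut.
Start: joints at [1.651, 0.04, 0.085, 0, -1.615, -0.334], TCP at [0.151, 0.581, 0.231] pointing down, gripper open.
Joint ranges: [-2.56, 2.56], [-1.29, 2.01], [-1.08, 1.49], [-3.29, 1.98], [-2.81, -0.18], [-2.99, 2.99]. Speed limits (rad/s): [2.57, 2.57, 3.01, 3.14, 3.14, 3.14].

INTERFACE

Orientations are given as a unit quaternion [x, y, z, w].
In Python, from bench import get_state, get_image, camera_model, hand_in gives the robot as it stands. The module is installed in compiled form; this text tells all that it offers.
- The arm moves only by the tool send_rows, never from a script. Its argument "plan" is a list of rows, each a list of 3 entries, a list of its own where there are three numbers: the opening, from -1 (shut) to 1 (fully open), so that 0 is half open, then the shift along the tool's x, y, z in m, then the turn about the tool's z in rad. In form: [[fingers, [dx, dy, dz], yaw], ...]. A call has 1 to 20 rows; each row shifts and turns the commanded pose from where the row before left it, along the tool's axes as they then stand; what a row does not reach is not made up. A row lasts 1/8 s, in which the tool goes at most 62.5 mm and 10.7 degrees, less where a joint would pass 70% of its speed; a pose out of reach is approached as far as the arm can. A call is refused whole if a number of a shift passes 0.0625 or a number of a turn 0.188, either way. A call with a gripper value outside its range is refused whole. The fingers move at their own pace and stop on an object; the grip force is fixed at half the most. Time passes only in rows, so rows that do not move let the fingers close. It gives the time, the measured TCP pose, the force, the opening and the grip force at its end, in the units of the state.
- get_state(): the state, without advancing time (a new reading comes with each control period).
- get_image(name): name is "side" or "top"; returns the picture (480x640x3 uint8, blue, green, red); there is no depth.
- camera_model(name): a dict with "fx", "fy", "cx", "cy" (pixels), "k1" (the pictures are not rectified: a ray, as slopes to the right and down, at radius r is drawn at 1 + k1 r^2 times it, then the intrinsics apply), "view" (4x4, takes a point from world to camera coordinates). Camera axes: x right, y down, z forward; pixel columns grow to the right and rows downward; lengths in m; the calibration is good to about 2 mm. A picture is of the moment at which its call begins. camera_model takes no time and is no camera call.
- hand_in(): hands the job in; it is judged then, once.
The state is a dict: "time_s": time; "joint_pos": joint angles; "joint_velocities": joint speeds; "effort": joint torques, N m; "tcp_pos": TCP position; "ee_rot": TCP orientation; "force": force on the tool from outside, world axes, zero at the start; "wrist_torque": the same for the moment, N m; "gripper_width": opening from 0.0 (shut) to 1.0 (fully open); "gripper_force": force on a finger pad.
Only numpy, scipy, OpenCV 4.12 (cv2) and the standard library are available. Lean on these libraries where they do the work, as an engineer would, in place of code of your own. Each camera call takes 0.05 s, during which the arm holds its last target. There are 200 camera calls.

## Working session

There is one attempt and no reset: what is moved stays moved. The work goes in short steps, Python scripts to look and compute and a tool call to move; the robot and the scene stay as the last step left them, time stands still between calls to the robot, and variables do not carry over. Pictures are saved under pics/ and viewed, at most 14 in all, crops included, and the job is handed in when it is done.

Besides the shell and the picture viewer there is one more tool, called after "Emit:" in YAML: its name, and indented under it one key for each argument. send_rows: Moves the arm, as the interface text tells. Its arguments: {"type":"object","properties":{"plan":{"type":"array"}},"required":["plan"]}

```bash
mkdir -p pics; python3 - <<'E'
from bench import *
import cv2
s=get_state();print({k:s[k] for k in('time_s','tcp_pos','ee_rot','force','gripper_width')})
for n in('top','side'):
    cv2.imwrite(f'pics/{n}0.png',get_image(n));c=camera_model(n);print(n,c)
E
```

```text
{'time_s': 0.0, 'tcp_pos': array([0.15050471, 0.58048108, 0.23027053]), 'ee_rot': array([ 9.91958225e-01, -1.26562636e-01, -4.92190153e-05,  8.81153094e-04]), 'force': array([0.61312361, 0.60276366, 0.57859189]), 'gripper_width': 1.0011355168071292}
top {'fx': 491.5411653524832, 'fy': 491.5411653524832, 'cx': 326.49831636910494, 'cy': 246.21361450683236, 'k1': 0.024153727434541708, 'view': array([[-0.02027467, -0.99972261, -0.0119847 , -0.02120979],
       [-0.99698919,  0.02111367, -0.07461077,  0.49284301],
       [ 0.07484311,  0.0104359 , -0.99714071,  1.25086739],
       [ 0.        ,  0.        ,  0.        ,  1.        ]])}
side {'fx': 607.8724667286808, 'fy': 607.8724667286808, 'cx': 313.981687099369, 'cy': 239.6463650053895, 'k1': 0.04031964941297822, 'view': array([[ 0.79961129, -0.6004736 ,  0.00729665, -0.40413117],
       [-0.42648836, -0.57639673, -0.69704698,  0.21934401],
       [ 0.42276407,  0.55425469, -0.71698834,  1.33625527],
       [ 0.        ,  0.        ,  0.        ,  1.        ]])}
```

View pics/top0.png

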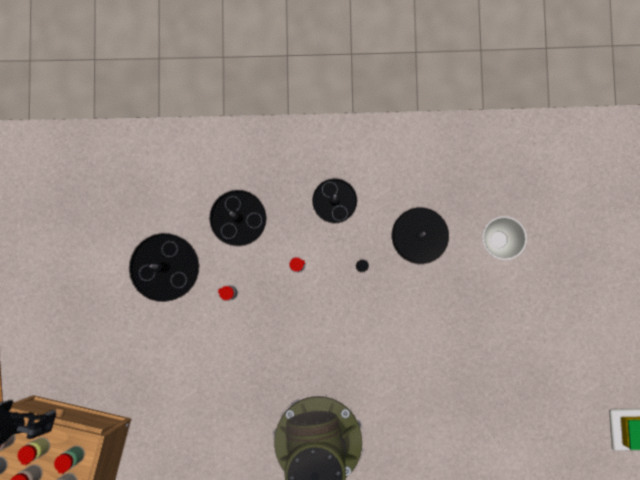

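View pics/side0.png

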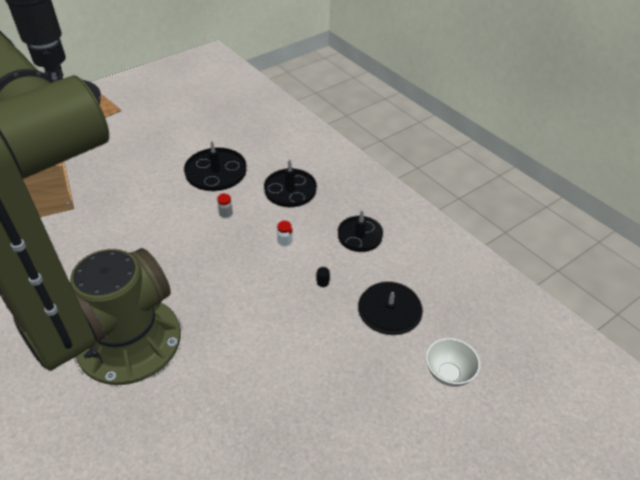

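Top view: large tier is at about (164,267), medium (237,217), small (335,200), base (420,235), knob (362,266), bowl (505,238), and the jars at (227,293) and (297,265). The side view shows all of them unobstructed.

```bash
cat > h.py <<'E'
from bench import *
import cv2, numpy as np
from scipy.optimize import least_squares
def cam(n):
    c=camera_model(n);V=np.array(c['view']);return c,V[:3,:3],V[:3,3]
def cast(n,px,z):
    c,R,t=cam(n);p=(np.atleast_2d(px)-[c['cx'],c['cy']])/[c['fx'],c['fy']]
    u=p.copy()
    for _ in range(20): u=p/(1+c['k1']*(u**2).sum(1,keepdims=True))
    d=np.c_[u,np.ones(len(u))]@R; o=-R.T@t
    return o+d*((z-o[2])/d[:,2])[:,None]
def proj(n,P):
    c,R,t=cam(n);q=R@np.asarray(P)+t;u=q[:2]/q[2];u=u*(1+c['k1']*(u@u));return u*[c['fx'],c['fy']]+[c['cx'],c['cy']]
def avg(n,k=3): return np.mean([get_image(n).astype(np.float32) for _ in range(k)],0)
def blobs(g,th=100,s=4,amin=60):
    "external contours (px) of the dark blobs of a grey picture"
    G=cv2.resize(g,None,fx=s,fy=s,interpolation=cv2.INTER_CUBIC)
    cs,_=cv2.findContours((G<th).astype(np.uint8),cv2.RETR_EXTERNAL,cv2.CHAIN_APPROX_NONE)
    return [(c[:,0,:]+.5)/s-.5 for c in cs if cv2.contourArea(c)>amin*s*s]
def circ(xy):
    m=xy.mean(0);r=least_squares(lambda p:np.hypot(*(xy-p[:2]).T)-p[2],[*m,.05],loss='soft_l1',f_scale=.001);return r.x
E
python3 - <<'E'
from h import *
for n in('top','side'):
    im=avg(n);np.save(f'{n}0.npy',im)
    for c in blobs(im.max(2)):
        m=c.mean(0)
        P=cast(n,c,.009)[:,:2];q=cast(n,m,.009)[0]
        if .3<np.hypot(*q[:2])<.8 and q[0]>.2: print(n,m.round(1),(circ(P)*1000).round(1))
    hsv=cv2.cvtColor(im.astype(np.uint8),cv2.COLOR_BGR2HSV)
    red=((hsv[...,1]>150)&(im[...,2]>90)).astype(np.uint8)
    for c in cv2.connectedComponentsWithStats(red)[3][1:]:
        q=cast(n,c,.055)[0]
        if np.hypot(*q[:2])<.8 and q[0]>.2: print('jar',n,c.round(1),q.round(4))
E
```

```text
top [361.8 265.4] [ 441.3 -121.7   16.3]
top [163.5 267. ] [448.3 392.7  89.4]
top [419.8 235.2] [ 516.8 -274.1   73.8]
top [237.5 217.6] [573.3 200.   73.9]
top [334.2 200.4] [613.4 -54.1  58.6]
jar top [296.5 263.9] [0.4466 0.0442 0.055 ]
jar top [225.8 292.6] [0.379  0.2214 0.055 ]
side [389.9 308.1] [ 513.6 -278.    75. ]
side [322.6 276.6] [ 446.2 -113.1   24.6]
side [359.7 233.2] [612.3 -53.3  63.2]
side [224.7 211.2] [375.7 219.9  16.8]
side [289.9 187.2] [572.4 200.2  79.2]
side [215.  168.5] [447.8 392.8  94.8]
jar side [223.6 198.7] [0.3767 0.2193 0.055 ]
jar side [284.4 226.4] [0.4447 0.042  0.055 ]
```

```bash
python3 - <<'E'
from h import *
I={n:np.load(f'{n}0.npy') for n in('top','side')}
def near(n,px):
    return min(blobs(I[n].max(2)),key=lambda c:np.hypot(*(c.mean(0)-px)))
for nm,a,b in(('base',(420,235),(390,308)),('knob',(362,266),(323,277))):
  for z in(.0,.003,.006,.009,.015,.02,.025):
    print(nm,z,[(circ(cast(n,near(n,p),z)[:,:2])*1000).round(1) for n,p in(('top',a),('side',b))])
w=[]
for n,p in(('top',(420,235)),('side',(390,308))):
    x,y=p; w.append(cv2.resize(I[n][y-40:y+40,x-40:x+40],(400,400),interpolation=cv2.INTER_CUBIC))
cv2.imwrite('pics/base.png',np.clip(np.hstack(w)*1.5,0,255))
# expected pin root/tip pixel for base candidate
for n in I: print(n,proj(n,(.516,-.276,.022)),proj(n,(.516,-.276,.058)))
E
```

```text
base 0.0 [array([ 517.6, -275.7,   74.3]), array([ 518.9, -273.3,   75.6])]
base 0.003 [array([ 517.4, -275.2,   74.1]), array([ 517.1, -274.9,   75.4])]
base 0.006 [array([ 517.1, -274.7,   73.9]), array([ 515.3, -276.5,   75.2])]
base 0.009 [array([ 516.8, -274.1,   73.8]), array([ 513.6, -278. ,   75. ])]
base 0.015 [array([ 516.2, -273. ,   73.4]), array([ 510. , -281.2,   74.6])]
base 0.02 [array([ 515.8, -272.1,   73.1]), array([ 507. , -283.8,   74.2])]
base 0.025 [array([ 515.3, -271.2,   72.8]), array([ 504. , -286.4,   73.9])]
knob 0.0 [array([ 441.6, -122.2,   16.4]), array([ 451. , -107.1,   24.8])]
knob 0.003 [array([ 441.5, -122.1,   16.3]), array([ 449.4, -109.1,   24.8])]
knob 0.006 [array([ 441.4, -121.9,   16.3]), array([ 447.8, -111.1,   24.7])]
knob 0.009 [array([ 441.3, -121.7,   16.3]), array([ 446.2, -113.1,   24.6])]
knob 0.015 [array([ 441.1, -121.3,   16.2]), array([ 443. , -117.2,   24.5])]
knob 0.02 [array([ 440.9, -121. ,   16.1]), array([ 440.3, -120.5,   24.4])]
knob 0.025 [array([ 440.7, -120.7,   16.1]), array([ 437.6, -123.9,   24.3])]
top [421.41613151 234.90375976] [424.02148368 233.49723361]
side [390.55315985 302.45767374] [392.11633959 292.41536371][ WARN:0@0.944] global loadsave.cpp:1063 imwrite_ Unsupported depth image for selected encoder is fallbacked to CV_8U.
```

View pics/base.png

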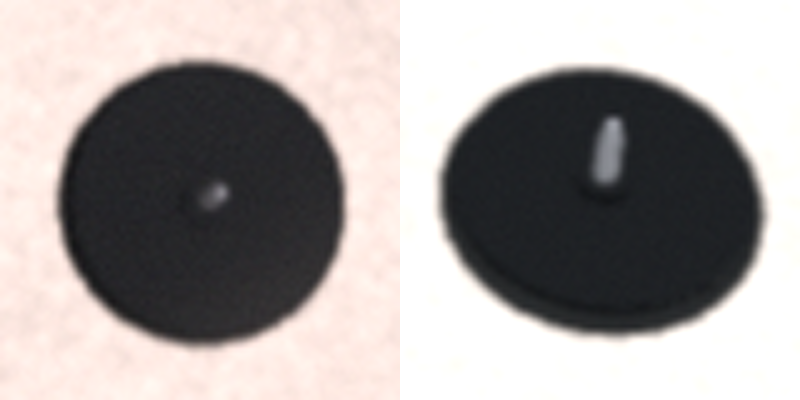

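Emit:
send_rows:
  plan:
    - [1,[0,0,0],-0.127]
    - [1,[0,0,0],-0.127]
    - [1,[0.05,0.0313,0],0]
    - [1,[0.05,0.0313,0],0]
    - [1,[0.05,0.0313,0],0]
    - [1,[0.05,0.0313,0],0]
    - [1,[0.05,0.0313,0],0]
    - [1,[0.0475,0.0313,0],0]
    - [1,[0,0,0],0]
    - [1,[0,0,0],0]

```text
time_s: 1.65
tcp_pos: [0.4482, 0.3929, 0.2311]
ee_rot: [1.0, -0.0, -0.0, 0.0]
force: [-1.0, 1.0, -0.5]
gripper_width: 0.997
gripper_force: 0.0
```

```bash
cat >> h.py <<'E'
def pin(P,half=8,z0=.022,I=None,th=60):
    "triangulate steel-pin centroid near P (xy guess, z root); returns centroid point"
    A=[];b=[];out=[]
    for n in('top','side'):
        im=(I[n] if I else avg(n)).min(2)
        a,c=proj(n,(*P,z0+.003)),proj(n,(*P,z0+.036)); m=(a+c)/2;x,y=np.round(m).astype(int)
        w=im[y-half:y+half+1,x-half:x+half+1]; k=np.clip(w-th,0,60)
        yy,xx=np.mgrid[-half:half+1,-half:half+1]; px=np.array([x+(k*xx).sum()/k.sum(),y+(k*yy).sum()/k.sum()])
        out.append((px-m).round(2)); p0=cast(n,px,0)[0];p1=cast(n,px,.1)[0];d=(p1-p0)/np.linalg.norm(p1-p0)
        M=np.eye(3)-np.outer(d,d);A.append(M);b.append(M@p0)
    X=np.linalg.solve(sum(A),sum(b));return X.round(4),out
E
python3 - <<'E'
from h import *
I={n:np.load(f'{n}0.npy') for n in('top','side')}
print(pin((.5165,-.2752),7,I=I))
s=get_state();print(s['tcp_pos'],s['ee_rot'],s['joint_pos'],s['force'])
E
```

```text
(array([ 0.5173, -0.2773,  0.0408]), [array([ 1.09, -0.77]), array([0.17, 0.74])])
[0.44816102 0.39293946 0.23110739] [ 9.99999954e-01 -2.46238316e-04 -1.48691746e-04  9.66788329e-05] [ 1.05570455e+00  2.99358505e-02  7.40537087e-02 -1.63785565e-04
 -1.61522891e+00  5.14592047e-01] [-1.01697102  1.0370915  -0.46806976]
```

Emit:
send_rows:
  plan:
    - [1,[0,0,0.045],0]
    - [1,[0,0,0.045],0]
    - [1,[0,0,0.045],0]
    - [1,[0,0,0.035],0]
    - [1,[0,0,0.023],0]
    - [1,[0,0,0],0]
    - [-1,[0,0,0],0]
    - [-1,[0,0,0],0]
    - [-1,[0,0,0],0]
    - [-1,[0,0,0],0]
    - [-1,[0,0,0],0]
    - [-1,[0,0,0],0]

```text
time_s: 3.15
tcp_pos: [0.4486, 0.3934, 0.0394]
ee_rot: [1.0, 0.0, 0.001, -0.0]
force: [-1.2, -0.4, 4.9]
gripper_width: 0.285
gripper_force: 59.2
```

Emit:
send_rows:
  plan:
    - [-1,[0,0,-0.01],0]
    - [-1,[0,0,-0.03],0]
    - [-1,[0,0,-0.045],0]
    - [-1,[0,0,-0.04],0]
    - [-1,[0,0,-0.02],0]
    - [-1,[0,0,0],0]
    - [-1,[0,0,0],0]

```text
time_s: 4.03
tcp_pos: [0.4474, 0.3925, 0.1807]
ee_rot: [1.0, 0.0, -0.001, 0.001]
force: [-0.8, 0.3, -1.8]
gripper_width: 0.292
gripper_force: 59.0
```

Emit:
send_rows:
  plan:
    - [-1,[0.002,0.02,0],0]
    - [-1,[0.004,0.035,0],0]
    - [-1,[0.005,0.045,0],0]
    - [-1,[0.005,0.05,0],0]
    - [-1,[0.005,0.05,0],0]
    - [-1,[0.005,0.05,0],0]
    - [-1,[0.005,0.05,0],0]
    - [-1,[0.005,0.05,0],0]
    - [-1,[0.005,0.05,0],0]
    - [-1,[0.005,0.05,0],0]
    - [-1,[0.005,0.05,0],0]
    - [-1,[0.005,0.05,0],0]
    - [-1,[0.005,0.045,0],0]
    - [-1,[0.004,0.035,0],0]
    - [-1,[0.003,0.025,0],0]
    - [-1,[0.001,0.014,0],0]
    - [-1,[0,0,0],0]
    - [-1,[0,0,0],0]
    - [-1,[0,0,0],0]

```text
time_s: 6.4
tcp_pos: [0.5174, -0.2752, 0.1835]
ee_rot: [1.0, 0.001, 0.0, 0.0]
force: [-0.3, -0.4, -1.9]
gripper_width: 0.284
gripper_force: 59.2
```

```bash
python3 - <<'E'
from h import *
s=get_state();print(s['tcp_pos'],s['force'],s['wrist_torque'])
for n in('top','side'):
    im=avg(n,2);w=im[180:300,360:480] if n=='top' else im[230:330,330:450]
    cv2.imwrite(f'pics/{n}1.png',np.clip(cv2.resize(w,None,fx=4,fy=4)*1.5,0,255).astype(np.uint8))
E
python3 -c "
import cv2,numpy as np
a=cv2.imread('pics/top1.png')[:400];b=cv2.imread('pics/side1.png')
cv2.imwrite('pics/c1.png',cv2.resize(np.hstack([a,b]),(800,333)))"
```

```text
[ 0.51736962 -0.27522649  0.18350357] [-0.29344284 -0.41391306 -1.93199142] [-0.00349593  0.05235225 -0.05806799]
```

View pics/c1.png

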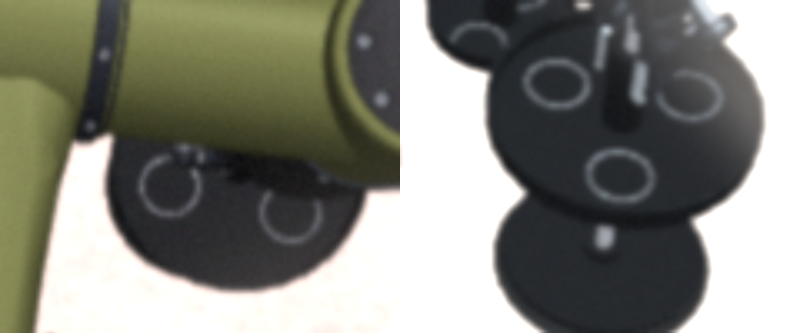

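The top and side views show the tier held level over the base, with the base pin at about (603,238) in the composite picture. I'll go down.

Emit:
send_rows:
  plan:
    - [-1,[0,0.0005,0.02],0]
    - [-1,[0,0,0.035],0]
    - [-1,[0,0,0.025],0]
    - [-1,[0,0,0.008],0]
    - [-1,[0,0,0.004],0]
    - [-1,[0,0,0.004],0]
    - [-1,[0,0,0.004],0]

```text
time_s: 7.48
tcp_pos: [0.5178, -0.2766, 0.084]
ee_rot: [1.0, 0.0, 0.001, 0.0]
force: [0.4, 0.5, -2.0]
gripper_width: 0.286
gripper_force: 59.2
```

Emit:
send_rows:
  plan:
    - [-1,[0,0,0.005],0]
    - [-1,[0,0,0.005],0]
    - [-1,[0,0,0.005],0]
    - [-1,[0,0,0.003],0]
    - [-1,[0,0,0.002],0]
    - [-1,[0,0,0.0],0]

```text
time_s: 8.22
tcp_pos: [0.5173, -0.2765, 0.0632]
ee_rot: [1.0, 0.0, -0.0, 0.0]
force: [0.6, 0.0, -1.1]
gripper_width: 0.283
gripper_force: 59.2
```

Emit:
send_rows:
  plan:
    - [-1,[0,0,0.001],0]
    - [-1,[0,0,0.001],0]
    - [-1,[0,0,0.001],0]
    - [-1,[0,0,0],0]

```text
time_s: 8.72
tcp_pos: [0.5175, -0.2766, 0.0614]
ee_rot: [1.0, 0.0, 0.0, 0.0]
force: [-2.4, 2.9, 6.1]
gripper_width: 0.286
gripper_force: 59.9
```

Emit:
send_rows:
  plan:
    - [0,[0,0,0],0]
    - [1,[0,0,0],0]
    - [1,[0,0,0],0]
    - [1,[0,0,0],0]
    - [1,[0,0,-0.02],0]
    - [1,[0,0,-0.05],0]
    - [1,[0,0,-0.05],0]
    - [1,[0,0,-0.04],0]
    - [1,[0.003,-0.0476,0],0]
    - [1,[0.006,-0.05,0],0]
    - [1,[0.006,-0.05,0],0]
    - [1,[0.006,-0.05,0],0]
    - [1,[0.006,-0.05,0],0]
    - [1,[0.006,-0.05,0],0]
    - [1,[0.006,-0.05,0],0]
    - [1,[0.006,-0.05,0],0]
    - [1,[0.006,-0.05,0],0]
    - [1,[0.0045,-0.03,0],0]
    - [1,[0,0,0],0]
    - [1,[0,0,0],0]

```text
time_s: 11.22
tcp_pos: [0.5729, 0.2005, 0.221]
ee_rot: [1.0, -0.0, 0.0, 0.0]
force: [-0.0, -1.0, 0.6]
gripper_width: 0.998
gripper_force: 0.0
```

```bash
python3 - <<'E'
from h import *
s=get_state();print(s['time_s'],s['tcp_pos'],s['force'])
for n in('top','side'):
    im=avg(n,2);np.save(f'{n}1.npy',im)
    for c in blobs(im.max(2)):
        for z in (.031,.009):
          P=cast(n,c,z)[:,:2];q=P.mean(0)
          if q[0]>.35 and np.hypot(*q)<.8: print(n,z,c.mean(0).round(),(circ(P)*1000).round(1))
I={n:np.load(f'{n}1.npy') for n in('top','side')}
print(pin((.517,-.2765),7,.092,I=I))
E
```

```text
11.225 [0.57287004 0.20050794 0.22098513] [-0.01871562 -0.97847339  0.62367777]
top 0.031 [362. 265.] [ 440.5 -120.4   15.5]
top 0.009 [362. 265.] [ 441.3 -121.7   15.8]
top 0.031 [422. 234.] [ 518.1 -276.9   88.3]
top 0.009 [422. 234.] [ 520.3 -281.    89.8]
top 0.031 [334. 200.] [609.7 -53.9  57.2]
top 0.009 [334. 200.] [613.4 -54.1  58.2]
side 0.031 [391. 301.] [ 517.6 -275.    92.1]
side 0.009 [391. 301.] [ 531.1 -263.1   94. ]
side 0.031 [323. 277.] [ 434.4 -127.9   24.1]
side 0.009 [323. 277.] [ 446.2 -113.1   24.6]
side 0.031 [360. 233.] [596.9 -69.5  61.7]
side 0.009 [360. 233.] [612.1 -53.5  62.9]
side 0.031 [225. 211.] [365.1 198.3  16.1]
side 0.009 [225. 211.] [375.5 219.8  16.4]
side 0.031 [290. 187.] [558.  179.1  77.5]
side 0.009 [290. 187.] [572.4 200.2  79.1]
(array([ 0.5179, -0.2778,  0.1123]), [array([ 0.76, -0.67]), array([0.34, 0.04])])
```

Emit:
send_rows:
  plan:
    - [1,[0,0,0.04],0]
    - [1,[0,0,0.045],0]
    - [1,[0,0,0.045],0]
    - [1,[0,0,0.03],0]
    - [1,[0,0,0.0225],0]
    - [1,[0,0,0],0]
    - [-1,[0,0,0],0]
    - [-1,[0,0,0],0]
    - [-1,[0,0,0],0]
    - [-1,[0,0,0],0]
    - [-1,[0,0,0],0]
    - [-1,[0,0,0],0]

```text
time_s: 12.92
tcp_pos: [0.5732, 0.2014, 0.0389]
ee_rot: [1.0, 0.0, 0.001, -0.0]
force: [-0.8, 0.0, 5.3]
gripper_width: 0.286
gripper_force: 59.1
```

Emit:
send_rows:
  plan:
    - [-1,[0,0,-0.01],0]
    - [-1,[0,0,-0.035],0]
    - [-1,[0,0,-0.05],0]
    - [-1,[0,0,-0.04],0]
    - [-1,[0,0,-0.02],0]
    - [-1,[-0.002,0.02,0],0]
    - [-1,[-0.004,0.035,0],0]
    - [-1,[-0.0055,0.045,0],0]
    - [-1,[-0.0055,0.045,0],0]
    - [-1,[-0.0055,0.045,0],0]
    - [-1,[-0.0055,0.045,0],0]
    - [-1,[-0.0055,0.045,0],0]
    - [-1,[-0.0055,0.045,0],0]
    - [-1,[-0.0055,0.045,0],0]
    - [-1,[-0.0055,0.045,0],0]
    - [-1,[-0.004,0.035,0],0]
    - [-1,[-0.0017,0.02,0],0]
    - [-1,[0,0.007,0],0]
    - [-1,[0,0,0],0]
    - [-1,[0,0,0],0]

```text
time_s: 15.42
tcp_pos: [0.5173, -0.275, 0.1927]
ee_rot: [1.0, 0.001, -0.0, -0.0]
force: [0.0, 0.9, -0.9]
gripper_width: 0.286
gripper_force: 59.0
```

Emit:
send_rows:
  plan:
    - [-1,[0,0.001,0.012],0]
    - [-1,[0,0,0.01],0]
    - [-1,[0,0,0.004],0]
    - [-1,[0,0,0.004],0]
    - [-1,[0,0,0.004],0]
    - [-1,[0,0,0.004],0]
    - [-1,[0,0,0.0],0]

```text
time_s: 16.3
tcp_pos: [0.517, -0.2768, 0.1545]
ee_rot: [1.0, 0.0, -0.0, -0.0]
force: [-0.4, -0.2, -0.2]
gripper_width: 0.286
gripper_force: 58.9
```

Emit:
send_rows:
  plan:
    - [-1,[0,0,0.005],0]
    - [-1,[0,0,0.005],0]
    - [-1,[0,0,0.005],0]
    - [-1,[0,0,0.004],0]
    - [-1,[0,0,0.002],0]
    - [-1,[0,0,0.001],0]
    - [-1,[0,0,0.001],0]
    - [-1,[0,0,0.0],0]

```text
time_s: 17.3
tcp_pos: [0.5171, -0.2769, 0.1319]
ee_rot: [1.0, 0.0, 0.0, 0.0]
force: [0.6, 0.5, -1.0]
gripper_width: 0.287
gripper_force: 58.9
```

Emit:
send_rows:
  plan:
    - [-1,[0,0,0.001],0]
    - [-1,[0,0,0.001],0]
    - [-1,[0,0,0],0]

```text
time_s: 17.68
tcp_pos: [0.5174, -0.2771, 0.1309]
ee_rot: [1.0, 0.0, 0.001, 0.0]
force: [-1.2, 0.5, 4.1]
gripper_width: 0.286
gripper_force: 59.6
```

Emit:
send_rows:
  plan:
    - [0,[0,0,0],0]
    - [1,[0,0,0],0]
    - [1,[0,0,0],0]
    - [1,[0,0,0],0]
    - [1,[0,0,-0.02],0]
    - [1,[0,0,-0.05],0]
    - [1,[0,0,-0.04],0]
    - [1,[0,0,-0.02],0]
    - [1,[0.0154,-0.0353,0],0]
    - [1,[0.02,-0.047,0],0]
    - [1,[0.02,-0.047,0],0]
    - [1,[0.02,-0.047,0],0]
    - [1,[0.02,-0.047,0],0]
    - [1,[0,0,0.05],0]
    - [1,[0,0,0],0]
    - [1,[0,0,0],0]

```text
time_s: 19.68
tcp_pos: [0.613, -0.0544, 0.2128]
ee_rot: [1.0, -0.0, 0.001, 0.001]
force: [-0.2, -0.2, 2.2]
gripper_width: 0.999
gripper_force: 0.0
```

```bash
python3 - <<'E'
from h import *
s=get_state();print(s['time_s'],s['tcp_pos'],s['force'])
I={n:avg(n,3) for n in('top','side')}
for k in I: cv2.imwrite(f'pics/{k}2.png',I[k].astype(np.uint8))
print(pin((.517,-.2765),7,.162,I=I))
E
```

```text
19.675 [ 0.61298048 -0.05439607  0.21276955] [-0.23943382 -0.21336244  2.22042447]
(array([ 0.517 , -0.2772,  0.1908]), [array([ 1.13, -0.43]), array([ 0.74, -2.8 ])])
```

View pics/side2.png

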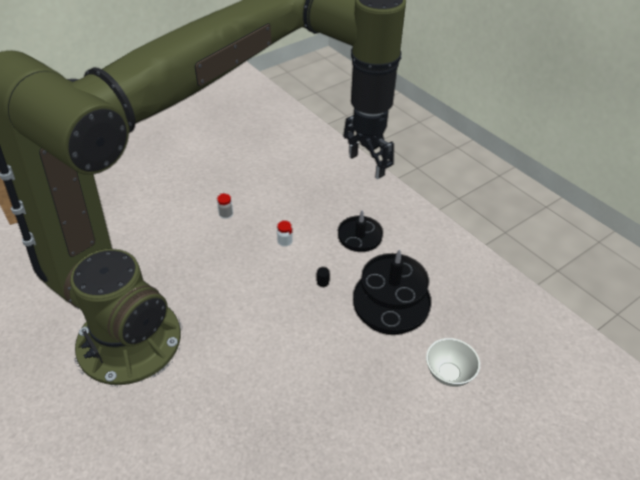

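The side view shows the medium tier level on the large one, around (395,280), and the jars and bowl have not moved. Next is the small tier.

Emit:
send_rows:
  plan:
    - [1,[0,0,0.04],0]
    - [1,[0,0,0.045],0]
    - [1,[0,0,0.045],0]
    - [1,[0,0,0.035],0]
    - [1,[0,0,0.0215],0]
    - [1,[0,0,0],0]
    - [-1,[0,0,0],0]
    - [-1,[0,0,0],0]
    - [-1,[0,0,0],0]
    - [-1,[0,0,0],0]
    - [-1,[0,0,0],0]
    - [-1,[0,0,0],0]

```text
time_s: 21.48
tcp_pos: [0.6131, -0.0535, 0.0244]
ee_rot: [1.0, 0.0, 0.001, 0.0]
force: [-0.8, 0.7, 5.7]
gripper_width: 0.284
gripper_force: 58.8
```

Emit:
send_rows:
  plan:
    - [-1,[0,0,-0.01],0]
    - [-1,[0,0,-0.035],0]
    - [-1,[0,0,-0.05],0]
    - [-1,[0,0,-0.05],0]
    - [-1,[0,0,-0.045],0]
    - [-1,[0,0,-0.03],0]
    - [-1,[-0.0057,0.0135,0],0]
    - [-1,[-0.012,0.028,0],0]
    - [-1,[-0.018,0.042,0],0]
    - [-1,[-0.018,0.042,0],0]
    - [-1,[-0.018,0.042,0],0]
    - [-1,[-0.014,0.032,0],0]
    - [-1,[-0.007,0.017,0],0]
    - [-1,[-0.003,0.007,0],0]
    - [-1,[0,0,0],0]
    - [-1,[0,0,0],0]
    - [-1,[0,0,0],0]

```text
time_s: 23.6
tcp_pos: [0.5172, -0.2763, 0.2433]
ee_rot: [1.0, 0.001, -0.0, -0.0]
force: [0.4, 0.8, -1.1]
gripper_width: 0.286
gripper_force: 58.9
```

Emit:
send_rows:
  plan:
    - [-1,[0,0.0005,0.01],0]
    - [-1,[0,0,0.008],0]
    - [-1,[0,0,0.004],0]
    - [-1,[0,0,0.004],0]
    - [-1,[0,0,0.004],0]
    - [-1,[0,0,0.004],0]
    - [-1,[0,0,0],0]

```text
time_s: 24.48
tcp_pos: [0.5167, -0.2775, 0.209]
ee_rot: [1.0, 0.0, -0.0, -0.0]
force: [-0.0, 0.9, -0.3]
gripper_width: 0.284
gripper_force: 58.8
```

Emit:
send_rows:
  plan:
    - [-1,[0,0,0.005],0]
    - [-1,[0,0,0.005],0]
    - [-1,[0,0,0.005],0]
    - [-1,[0,0,0.003],0]
    - [-1,[0,0,0.002],0]
    - [-1,[0,0,0.001],0]
    - [-1,[0,0,0.0],0]

```text
time_s: 25.35
tcp_pos: [0.5168, -0.2776, 0.1884]
ee_rot: [1.0, 0.0, 0.0, 0.0]
force: [0.6, 0.5, -1.0]
gripper_width: 0.28
gripper_force: 58.8
```

Emit:
send_rows:
  plan:
    - [-1,[0,0,0.001],0]
    - [-1,[0,0,0.001],0]
    - [-1,[0,0,0.0],0]

```text
time_s: 25.72
tcp_pos: [0.5168, -0.2776, 0.1864]
ee_rot: [1.0, 0.0, 0.0, 0.0]
force: [-0.4, -0.6, -0.2]
gripper_width: 0.284
gripper_force: 59.0
```

Emit:
send_rows:
  plan:
    - [-1,[0,0,0.001],0]
    - [-1,[0,0,0.0],0]

```text
time_s: 25.98
tcp_pos: [0.517, -0.2778, 0.1863]
ee_rot: [1.0, 0.0, 0.001, 0.0]
force: [0.4, 0.5, 3.8]
gripper_width: 0.284
gripper_force: 59.3
```

Emit:
send_rows:
  plan:
    - [0,[0,0,0],0]
    - [1,[0,0,0],0]
    - [1,[0,0,0],0]
    - [1,[0,0,0],0]
    - [1,[0,0,-0.02],0]
    - [1,[0,0,-0.04],0]
    - [1,[0,0,-0.04],0]
    - [1,[0,0,0],0]
    - [1,[-0.0161,-0.032,0],0]
    - [1,[-0.02,-0.045,0],0]
    - [1,[-0.02,-0.045,0],0]
    - [1,[-0.02,-0.035,0],0]
    - [1,[0,0,0.05],0]
    - [1,[0,0,0.05],0]
    - [1,[0,0,0.03],0]
    - [1,[0,0,0],0]
    - [1,[0,0,0],0]

```text
time_s: 28.1
tcp_pos: [0.4414, -0.1208, 0.1575]
ee_rot: [1.0, 0.0, 0.001, 0.0]
force: [-0.1, -0.3, 0.1]
gripper_width: 0.998
gripper_force: 0.0
```

```bash
python3 - <<'E'
from h import *
s=get_state();print(s['time_s'],s['tcp_pos'],s['force'])
I={n:avg(n,3) for n in('top','side')}
cv2.imwrite('pics/side3.png',np.clip(cv2.resize(I['side'][170:350,270:470],(800,720))[:600]*1.3,0,255).astype(np.uint8))
print(pin((.517,-.2770),7,.216,I=I))
E
```

```text
28.1 [ 0.44142975 -0.1208327   0.15752824] [-0.09638312 -0.3343331   0.09113658]
(array([ 0.5169, -0.2783,  0.2425]), [array([ 1.39, -0.46]), array([ 0.66, -1.96])])
```

View pics/side3.png

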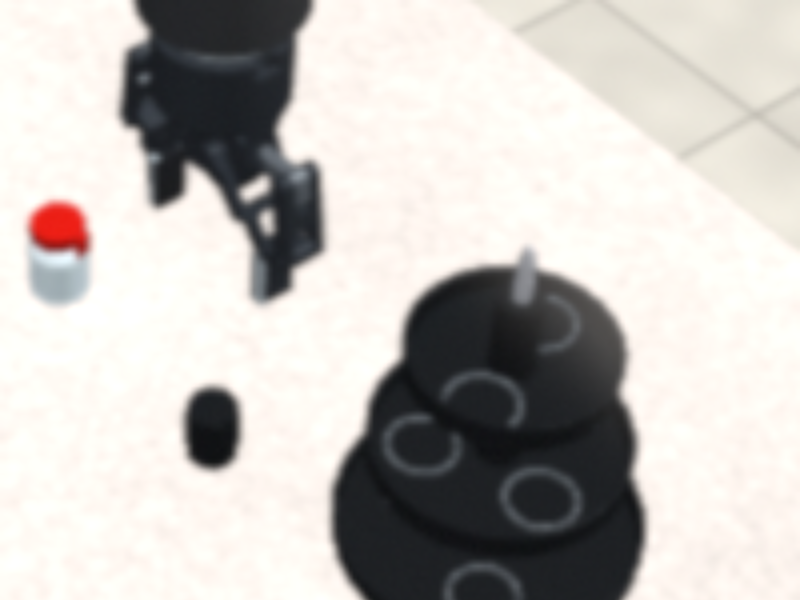

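The side view shows all three tiers stacked level, with the pin at about (525,275) in the crop and the knob at (212,427). I'll take the knob now.

Emit:
send_rows:
  plan:
    - [1,[0,0,0.04],0]
    - [1,[0,0,0.045],0]
    - [1,[0,0,0.035],0]
    - [1,[0,0,0.0255],0]
    - [1,[0,0,0],0]
    - [1,[0,0,0],0]
    - [-1,[0,0,0],0]
    - [-1,[0,0,0],0]
    - [-1,[0,0,0],0]
    - [-1,[0,0,0],0]
    - [-1,[0,0,0],0]
    - [-1,[0,0,0],0]

```text
time_s: 29.9
tcp_pos: [0.4412, -0.1206, 0.0107]
ee_rot: [1.0, 0.0, 0.001, 0.0]
force: [-1.0, 1.5, 5.2]
gripper_width: 0.354
gripper_force: 59.2
```

Emit:
send_rows:
  plan:
    - [-1,[0,0,-0.01],0]
    - [-1,[0,0,-0.04],0]
    - [-1,[0,0,-0.05],0]
    - [-1,[0,0,-0.055],0]
    - [-1,[0,0,-0.055],0]
    - [-1,[0,0,-0.045],0]
    - [-1,[0,0,-0.025],0]
    - [-1,[0.0078,0.0157,0],0]
    - [-1,[0.015,0.031,0],0]
    - [-1,[0.02,0.042,0],0]
    - [-1,[0.018,0.038,0],0]
    - [-1,[0.01,0.02,0],0]
    - [-1,[0.005,0.01,0],0]
    - [-1,[0,0,0],0]
    - [-1,[0,0,0],0]
    - [-1,[0,0,0],0]

```text
time_s: 31.9
tcp_pos: [0.5164, -0.2765, 0.2905]
ee_rot: [1.0, 0.001, 0.0, 0.0]
force: [0.2, -0.0, -0.8]
gripper_width: 0.352
gripper_force: 59.5
```

```bash
python3 - <<'E'
from h import *
s=get_state();print(s['time_s'],s['tcp_pos'],s['force'])
im=avg('side',3)
cv2.imwrite('pics/side4.png',np.clip(cv2.resize(im[170:290,340:460],(600,600),interpolation=cv2.INTER_CUBIC)*1.5,0,255).astype(np.uint8))
o=np.array([340,170])
f=lambda P:((proj('side',P)-o+.5)*5).round()
print('tip',f((.517,-.2773,.252)),'root',f((.517,-.2773,.216)),'knobbottom',f((.517,-.2773,s['tcp_pos'][2]-.0107)))
E
```

```text
31.9 [ 0.51638816 -0.27654375  0.29045325] [ 0.17677499 -0.00868248 -0.80285536]
tip [315. 308.] root [305. 371.] knobbottom [323. 259.]
```

View pics/side4.png

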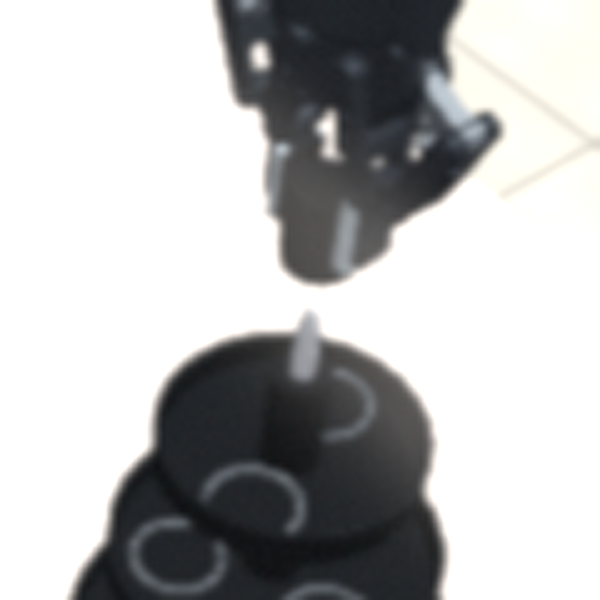

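Side view: the knob's bottom is at about (321,262) and the pin tip at (311,312), which is well lined up. I'll let it down.

Emit:
send_rows:
  plan:
    - [-1,[0,0.0005,0.012],0]
    - [-1,[0,0,0.012],0]
    - [-1,[0,0,0.004],0]
    - [-1,[0,0,0.004],0]
    - [-1,[0,0,0.004],0]
    - [-1,[0,0,0.004],0]
    - [-1,[0,0,0],0]

```text
time_s: 32.92
tcp_pos: [0.5164, -0.2777, 0.2495]
ee_rot: [1.0, 0.0, -0.0, -0.0]
force: [-0.0, 0.5, -1.2]
gripper_width: 0.357
gripper_force: 59.5
```

Emit:
send_rows:
  plan:
    - [-1,[0,0,0.005],0]
    - [-1,[0,0,0.005],0]
    - [-1,[0,0,0.005],0]
    - [-1,[0,0,0.003],0]
    - [-1,[0,0,0.002],0]
    - [-1,[0,0,0.002],0]
    - [-1,[0,0,0.0],0]

```text
time_s: 33.8
tcp_pos: [0.5165, -0.2777, 0.2278]
ee_rot: [1.0, 0.0, -0.0, 0.0]
force: [-0.2, 0.0, -0.3]
gripper_width: 0.357
gripper_force: 59.5
```

Emit:
send_rows:
  plan:
    - [-1,[0,0,0.001],0]
    - [-1,[0,0,0.001],0]
    - [-1,[0,0,0.0],0]

```text
time_s: 34.17
tcp_pos: [0.5167, -0.2779, 0.2267]
ee_rot: [1.0, 0.0, 0.001, 0.0]
force: [0.7, 1.3, 3.1]
gripper_width: 0.354
gripper_force: 59.8
```

Contact at the expected height. I'll release and back off.

Emit:
send_rows:
  plan:
    - [0,[0,0,0],0]
    - [1,[0,0,0],0]
    - [1,[0,0,0],0]
    - [1,[0,0,0],0]
    - [1,[0,0,-0.02],0]
    - [1,[0,0,-0.03],0]
    - [1,[0,0,-0.02],0]
    - [1,[-0.02,-0.05,0],0]
    - [1,[-0.02,-0.05,0],0]
    - [1,[-0.02,-0.05,0],0]
    - [1,[0,0,0],0]
    - [1,[0,0,0],0]
    - [1,[0,0,0],0]

```text
time_s: 35.8
tcp_pos: [0.4567, -0.1285, 0.2955]
ee_rot: [1.0, -0.001, -0.0, 0.0]
force: [-0.5, -0.1, 0.3]
gripper_width: 1.0
gripper_force: 0.0
```

```bash
python3 - <<'E'
from h import *
s=get_state();print(s['time_s'],s['tcp_pos'],s['force'])
im=avg('side',3)
cv2.imwrite('pics/side5.png',np.clip(cv2.resize(im[170:400,200:500],(780,598),interpolation=cv2.INTER_CUBIC)*1.3,0,255).astype(np.uint8))
print((proj('side',(.517,-.2773,.256))-[200,170])*2.6)
E
```

```text
35.8 [ 0.45666739 -0.12850786  0.2954826 ] [-0.4595905  -0.11767913  0.30121142]
[527.1458819  155.40939101]
```

View pics/side5.png

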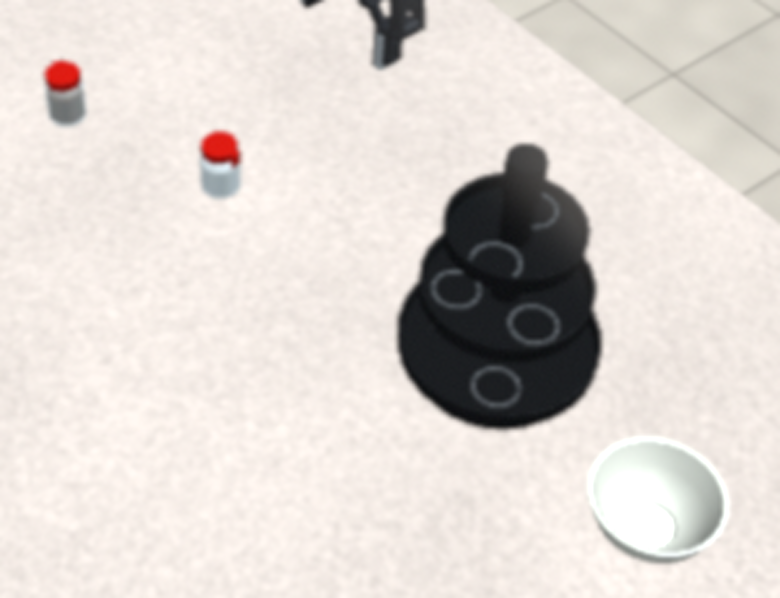

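The whole rack stands level. The knob's top is at about (526,158), against (527,155) predicted, and the jars and bowl are untouched.

```bash
python3 -c "
from bench import *
print(hand_in())"
```

```text
the job is handed in; nothing more can be done
None
```

The spice rack is assembled on its base (large, medium and small tier, then knob) and handed in at about 36 s of the 128 s allowed; the hand-in returned no verdict, but in the last picture the stack is level, the knob's top is where a fully seated knob should be, and the jars and bowl look untouched.

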